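# Slide the height gauge over the brass boss and lower its foot

### The job

Take a height reading of the block with the brass boss. With the gauge's spindle still up, slide the gauge carriage along its rail until the foot hangs over the middle of the brass boss; then press the red cap down until the foot rests on the boss, and leave it resting there. Leave both blocks, the screwdriver, the can and the bin where they lie.

Things in the scene. Friction and masses are not known exactly. Their poses are not given: they have to be found in the camera images.
- stand: Measuring stand, fixed: dark flat plate 170 (x) x 400 (y) x 12 mm; origin: centre of its underside, on the bench. Blue posts (32 x 24 mm, tops 120 mm above the bench) at x = -45, y = +-178 mm carry an aluminium rail, 20 mm square, along the stand's y, its centre at x = -45 mm, 107 mm above the bench. The stand's x points away from the robot, turned by up to 0.3 rad.
- carriage (a joint): Position of the gauge carriage along the rail, m, 0 to 0.24, growing towards the stand's +y; at 0.12 it is at the middle of the rail (stand y = 0). It slides stiffly (about 3 N) and stays where it is left.
- carriage_grip (a point): Centre of the top of the carriage's orange grip, 172 mm above the bench: an upright block 28 (x) x 24 (y, along the rail) x 42 mm tall on the black carriage body (46 x 46 mm, its top 130 mm above the bench). An aluminium arm, 30 mm wide, top 127 mm above the bench, reaches 83 mm from the grip's axis towards the stand's +x and carries the spindle.
- spindle (a joint): How far the gauge spindle has been pushed down, m, 0 (up) to 0.042. A light spring takes up some of its weight; it slides stiffly (about 3 N) and stays where it is left. The foot's underside is 85 mm above the bench at 0.
- cap (a point): Centre of the top of the red round cap (30 mm diameter, 14 mm thick) on the upright spindle: 187 mm above the bench when up. It lies 65 mm from the carriage grip towards the stand's +x, straight above the foot.
- foot (a point): Centre of the underside of the spindle's foot, a dark steel disc 12 mm in diameter, straight below the cap.
- brass_block: The block to be measured: a loose aluminium block 50 (x) x 64 (y) x 28 mm with a round brass boss (34 mm diameter, its flat top 45 mm above the block's underside) at its middle, two dark bolt heads beside it. Origin: centre of its underside. It lies on the stand's plate, under the spindle's line of travel.
- brass_block_boss (a point): Centre of the flat top of the brass boss, 57 mm above the bench. The foot passes within about 3 mm of it when the carriage is at the right place.
- green_block: The other block, not to be measured: green painted steel, 50 x 64 x 20 mm, with a black round boss, 36 mm tall in all. Loose on the plate. Origin: centre of its underside.
- screwdriver: Loose screwdriver with blue handle, lying on the bench beside the stand, about 200 mm long. Origin: on the bench, below its middle.
- grease: Loose red can, 60 mm diameter, 110 mm tall, standing on the bench. Origin: centre of its underside.
- bin: Loose yellow open bin, 110 x 160 x 60 mm, on the bench. Origin: centre of its underside.
Things that resemble listed ones, but are neither listed nor needed, are in the scene too. Of the things like the brass_block, leave any that is blue; of the rest the smaller one is meant.

How it is judged:
On the way, in this order (a step that is already met when the one before it is completed fails the run):
1. the foot hangs over the middle of the brass boss, spindle still up (pushed down less than 10 mm) (horizontal distance between foot and brass_block_boss below 0.01 m and value of joint spindle below 0.01 m), for 0.2 s.
2. the foot is down on the brass boss (horizontal distance between foot and brass_block_boss below 0.01 m and z of foot in the frame of brass_block_boss below 0.003 m), for 0.2 s.
At the end, for the whole second after the job is handed in: The gauge's foot rests on the brass boss (within 3 mm of its top in height), its centre within 10 mm of the boss's centre; both blocks lie within 15 mm, and the screwdriver, can and bin within 30 mm, of where they began (all of step 2 and z of foot in the frame of brass_block_boss above -0.003 m and linear speed of brass_block below 0.02 m/s and distance of each of brass_block, green_block from where it was at the start of the episode below 0.015 m and distance of each of screwdriver, grease, bin from where it was at the start of the episode below 0.03 m); the robot touches nothing.
It fails at once if a block is shifted by more than 15 mm (distance of any of brass_block, green_block from where it was at the start of the episode above 0.015 m).
It fails at once if the screwdriver, can or bin is shifted by more than 30 mm (distance of any of screwdriver, grease, bin from where it was at the start of the episode above 0.03 m).
It also fails if it takes over 40 s, if anything falls off the work surface, if the arm or the gripper's body presses on something with over 40 N, if the wrist force passes 120 N, or if a joint passes its speed limit or range.

### The arm

A 6-joint arm with a two-finger parallel gripper is mounted at the origin on the work surface. World frame = base frame: x ahead of the robot, y to its left, z up, the work surface at z = 0. Lengths are in m, angles in rad, forces in N, time in s.
With the tool pointing down it reaches from about 0.35 to 0.775 m from the base axis. Payload 7.3 kg.
Tool frame: the origin (TCP) lies between the finger pads; the fingertips stand 14 mm ahead of it and the grasp point (between the pads) lies 5 mm behind it; z points along the fingers, y is the line along which they close (so a half turn about z gives the same grasp; the last joint's range is limited). The gripper opens to 92 mm and grips with 3 to 60 N. Pads are 19 mm wide; open, the fingers measure 130 mm over their backs; the gripper's body (75 mm by 190 mm) begins 47 mm behind the grasp point.
Start: joints at [-1.287, 0.342, 1.524, -0, 1.275, -0.146], TCP at [0.219, -0.477, 0.241] pointing down, gripper open.
Joint ranges: [-2.53, 2.53], [-0.77, 2.02], [0.04, 2.7], [-1, 4.14], [0.28, 2.66], [-3.11, 3.11]. Speed limits (rad/s): [2.57, 2.57, 3.14, 3.14, 3.14, 3.14].

### API

Orientations are given as [roll, pitch, yaw] about the fixed x, y, z axes, in that order (R = Rz(yaw) Ry(pitch) Rx(roll)).
In Python, from cell import robot, eyes gives the robot as it stands. The module is installed in compiled form; this text tells all that it offers.
- The arm moves only by the shell command python3 -m handwheel 'ROWS' [FORCE]. ROWS is JSON, one flat list of numbers, 5 for each row, row after row: the shift along the world's x, y, z in mm, then the turn about the world's z in rad, then the opening, from 0 (shut) to 1 (fully open). In form: [x, y, z, spin, jaw, x, y, z, spin, jaw, ...]. A call has 1 to 8 rows; each row shifts and turns the commanded pose from where the row before left it; what a row does not reach is not made up. A row lasts 1/10 s, in which the tool goes at most 50 mm and 8.59 degrees, less where a joint would pass 70% of its speed; a pose out of reach is approached as far as the arm can. A call with a gripper value outside its range is refused whole. The fingers move at their own pace and stop on an object; FORCE is the grip in N (left out, the last holds). Time passes only in rows, so rows that do not move let the fingers close. It gives the time, the measured TCP pose, the force, the opening and the grip force at its end, in the units of the state.
- robot.observe(): the state, without advancing time (a new reading comes with each control period).
- eyes.read_camera(name): name is "scene" or "top"; returns (picture, depth): 384x512x3 uint8, blue, green, red; 384x512 float32, m along the optical axis (not along the pixel's ray), 0 where there is no reading.
- eyes.calibration(name): a dict with "fx", "fy", "cx", "cy" (pixels), "world_to_cam" (4x4, takes a point from world to camera coordinates). Camera axes: x right, y down, z forward; pixel columns grow to the right and rows downward; lengths in m; the calibration is good to about 2 mm. A picture is of the moment at which its call begins. calibration takes no time and is no camera call.
- robot.hand_in(): hands the job in; it is judged then, once.
The state is a dict: "time": time; "qpos": joint angles; "qvel": joint speeds; "joint_efforts": joint torques, N m; "tool_pos": TCP position; "tool_rot": TCP orientation; "contact_force": force on the tool from outside, world axes, zero at the start; "torque": the same for the moment, N m; "opening": finger opening in m; "grip_force": force on a finger pad.
Only numpy, scipy, OpenCV 4.12 (cv2) and the standard library are available. Lean on these libraries where they do the work, as an engineer would, in place of code of your own. Each camera call takes 0.05 s, during which the arm holds its last target. There are 200 camera calls.

## Working session

There is one attempt and no reset: what is moved stays moved. The work goes in short steps, Python scripts to look and compute and a shell command to move; the robot and the scene stay as the last step left them, time stands still between calls to the robot, and variables do not carry over. Pictures are saved under pics/ and viewed, at most 10 in all, crops included, and the job is handed in when it is done.

```bash
mkdir -p pics; cat > h.py <<'E'
import numpy as np,cv2
from cell import robot,eyes
def shot(name,fn):
    p,d=eyes.read_camera(name); np.savez('pics/'+fn+'.npz',p=p,d=d); cv2.imwrite('pics/'+fn+'.png',p); return p,d
def world(name,d,u,v):
    c=eyes.calibration(name); z=np.asarray(d)
    P=np.stack([(u-c['cx'])/c['fx']*z,(v-c['cy'])/c['fy']*z,z,np.ones_like(z)],-1)
    return (P@np.linalg.inv(np.array(c['world_to_cam'])).T)[...,:3]
def cloud(name,d):
    v,u=np.mgrid[:d.shape[0],:d.shape[1]]; return world(name,d,u,v)
E
python3 - <<'E'
from h import *
for n in('top','scene'):shot(n,n+'1')
s=robot.observe();print(s['time'],s['tool_pos'],s['tool_rot'],s['opening'])
E
```

```text
0.1 [ 0.2186885  -0.4769064   0.24010073] [-3.14023017e+00 -2.13066542e-04  4.29832978e-01] 0.09193520356336439
```

View pics/top1.png

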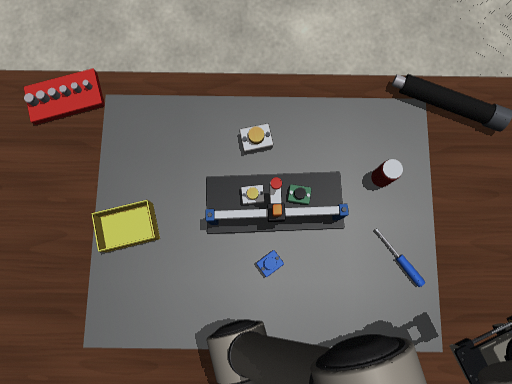

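View pics/scene1.png

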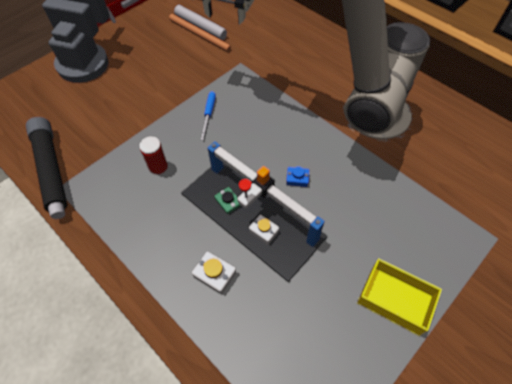

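The top view shows the stand's rail along row ~213, the orange grip at (277,210), the red cap at (276,184) and the brass boss on the plate at (252,194). The green block is at (299,194), and a larger look-alike lies off the plate at (256,135).

```bash
python3 - <<'E'
from h import *
f=np.load('pics/top1.npz');p,d=f['p'],f['d']
c=p[160:245,195:360];cv2.imwrite('pics/c1.png',cv2.resize(c,None,fx=4.8,fy=4.8,interpolation=cv2.INTER_CUBIC))
W={n:cloud(n,np.load(f'pics/{n}1.npz')['d']) for n in('top','scene')}
for n,boxes in dict(top=dict(roi=(195,360,160,245)),scene=dict(roi=(180,330,140,280))).items():
  u0,u1,v0,v1=boxes['roi'];P=np.load(f'pics/{n}1.npz')['p'][v0:v1,u0:u1];w=W[n][v0:v1,u0:u1]
  H=cv2.cvtColor(P,cv2.COLOR_BGR2HSV);h,s,v=[H[...,i].astype(int) for i in range(3)];z=w[...,2]
  for nm,m in dict(cap=((h<6)|(h>174))&(s>120)&(abs(z-.187)<.006),grip=(h>6)&(h<20)&(s>120)&(abs(z-.172)<.006),
     boss=(h>15)&(h<32)&(s>90)&(abs(z-.057)<.006),postL=(h>100)&(h<125)&(s>110)&(abs(z-.12)<.006)&(w[...,1]>0.07),postR=(h>100)&(h<125)&(s>110)&(abs(z-.12)<.006)&(w[...,1]<-.07)).items():
    q=w[m]; 
    if len(q):
      vv,uu=np.nonzero(m);print(n,nm,len(q),q.mean(0).round(4),'mid',((q.max(0)+q.min(0))/2).round(4),uu.mean()+u0,vv.mean()+v0)
E
```

```text
top cap 104 [ 0.5788 -0.0255  0.1855] mid [ 0.579  -0.0256  0.1857] 275.9711538461538 182.5
top grip 101 [ 0.5138 -0.0286  0.1703] mid [ 0.5139 -0.0279  0.17  ] 276.81188118811883 209.0
top boss 101 [0.5759 0.0361 0.0558] mid [0.576  0.0367 0.0561] 252.21782178217822 192.9108910891089
top postL 77 [0.5043 0.1469 0.1187] mid [0.5045 0.1461 0.1187] 209.5974025974026 214.5974025974026
top postR 79 [ 0.5232 -0.2068  0.1187] mid [ 0.5224 -0.2081  0.1189] 343.0126582278481 209.13924050632912
scene cap 112 [ 0.5776 -0.0264  0.1869] mid [ 0.5766 -0.0263  0.1856] 244.72321428571428 184.25892857142856
scene grip 91 [ 0.5139 -0.0287  0.1718] mid [ 0.5127 -0.0296  0.171 ] 262.5934065934066 171.5054945054945
scene boss 237 [0.6627 0.0327 0.0591] mid [0.6638 0.028  0.057 ] 237.9831223628692 246.47257383966246
scene postL 85 [0.5056 0.1479 0.1201] mid [0.504  0.1468 0.1195] 317.01176470588234 223.34117647058824
scene postR 52 [ 0.5256 -0.2067  0.1204] mid [ 0.523  -0.2086  0.1193] 212.80769230769232 147.30769230769232
```

View pics/c1.png

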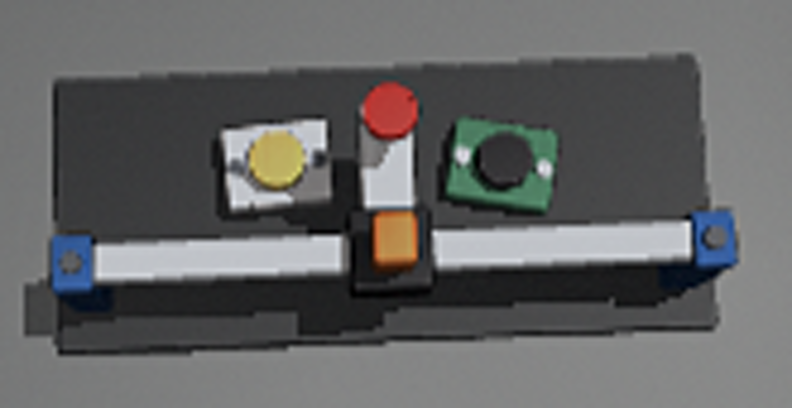

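The enlarged crop confirms the layout: the cap is at (390,110), the boss at (276,160) and the grip at (395,238). Stand yaw is about 0.05 rad, and all the heights match. The boss is 62 mm along the rail from the cap and about 1 mm off its line, so I'll grip the orange block across the rail direction.

```bash
python3 -m handwheel '[24.6,37.4,0,-0.0475,1, 24.6,37.4,0,-0.0475,1, 24.6,37.4,0,-0.0475,1, 24.6,37.4,0,-0.0475,1, 24.6,37.4,0,-0.0475,1, 24.6,37.4,0,-0.0475,1, 24.6,37.4,0,-0.0475,1, 24.6,37.4,0,-0.0475,1]' 20; python3 -m handwheel '[24.6,37.4,0,0,1, 24.6,37.4,0,0,1, 24.6,37.4,0,0,1, 24.6,37.4,0,0,1, 0,0,0,0,1, 0,0,0,0,1]'
```

```text
time: 0.9
tool_pos: [0.4161, -0.1763, 0.2406]
tool_rot: [-3.142, 0.0, 0.048]
contact_force: [-0.1, -0.7, -0.3]
opening: 0.0919
grip_force: 0.0
time: 1.5
tool_pos: [0.5139, -0.0276, 0.2401]
tool_rot: [3.142, 0.001, 0.052]
contact_force: [-0.9, 0.9, -0.4]
opening: 0.0919
grip_force: 0.0
```

```bash
python3 -m handwheel '[0,-1,-35,0,1, 0,0,-32,0,1, 0,0,-15,0,1, 0,0,-5,0,1, 0,0,0,0,1]'; python3 -m handwheel '[0,0,0,0,0.2, 0,0,0,0,0.2, 0,0,0,0,0.2, 0,0,0,0,0.2, 0,0,0,0,0.2, 0,0,0,0,0.2]' 20
```

```text
time: 2.0
tool_pos: [0.5135, -0.0304, 0.1535]
tool_rot: [-3.142, 0.001, 0.048]
contact_force: [-0.8, 0.0, 0.7]
opening: 0.0919
grip_force: 0.0
time: 2.6
tool_pos: [0.514, -0.0294, 0.1539]
tool_rot: [3.141, -0.0, 0.05]
contact_force: [0.8, 0.5, 0.0]
opening: 0.0485
grip_force: 0.0
```

```bash
python3 -m handwheel '[0,0,0,0,0.2, 0,0,0,0,0.2, 0,0,0,0,0.2, 0,0,0,0,0.2, 0,0,0,0,0.2, 0,0,0,0,0.2]'
```

```text
time: 3.2
tool_pos: [0.514, -0.0295, 0.1537]
tool_rot: [3.141, 0.0, 0.05]
contact_force: [0.7, -0.3, 0.1]
opening: 0.0243
grip_force: 20.0
```

```bash
python3 -m handwheel '[-0.6,12,0,0,0.2, -0.6,12,0,0,0.2, -0.6,12,0,0,0.2, -0.6,12,0,0,0.2, -0.5,10,0,0,0.2, -0.2,4.5,0,0,0.2, 0,0,0,0,0.2, 0,0,0,0,0.2]'; python3 - <<'E'
from h import *
for n in('top','scene'):
  P,d=shot(n,n+'2');w=cloud(n,d);z=w[...,2];H=cv2.cvtColor(P,cv2.COLOR_BGR2HSV);h,s=H[...,0].astype(int),H[...,1]
  m=((h<6)|(h>174))&(s>120)&(abs(z-.187)<.008)&(abs(w[...,0]-.578)<.03)&(abs(w[...,1])<.12)
  q=w[m];print(n,len(q),q.mean(0).round(4) if len(q) else 0,((q.max(0)+q.min(0))/2).round(4))
cv2.imwrite('pics/c2.png',cv2.resize(P[130:290,160:340],None,fx=3.3,fy=3.3,interpolation=cv2.INTER_CUBIC))
E
```

```text
time: 4.0
tool_pos: [0.5107, 0.0338, 0.1537]
tool_rot: [-3.141, 0.0, 0.05]
contact_force: [-0.7, 1.9, 0.8]
opening: 0.0237
grip_force: 20.0Traceback (most recent call last):
  File "<stdin>", line 5, in <module>
    return umr_maximum(a, axis, None, out, keepdims, initial, where)
ValueError: zero-size array to reduction operation maximum which has no identity
```

```bash
python3 -m handwheel '[0,0,0,0,0.75, 0,0,0,0,0.75, 0,0,0,0,0.75, 0,0,0,0,0.75, 0,0,0,0,0.75, 0,0,0,0,0.75]'; python3 -m handwheel '[0,0,20,0,0.75, 0,0,40,0,0, 0,0,40,0,0, -40,0,0,0,0, -40,0,0,0,0, -40,0,0,0,0, 0,0,0,0,0]'; cat > m.py <<'E'
from h import *
import sys
k=sys.argv[1]
for n in('top','scene'):
  P,d=shot(n,n+k);w=cloud(n,d);z=w[...,2];H=cv2.cvtColor(P,cv2.COLOR_BGR2HSV);h,s=H[...,0].astype(int),H[...,1]
  r=(abs(w[...,0]-.578)<.035)&(abs(w[...,1])<.12)
  for nm,m in dict(cap=((h<6)|(h>174))&(s>120)&(z>.13)&r,boss=(h>15)&(h<32)&(s>90)&(abs(z-.057)<.006)&r).items():
    q=w[m]
    if len(q):
      q=q[q[:,2]>np.median(q[:,2])-.005];print(n,nm,len(q),q.mean(0).round(4),((q.max(0)+q.min(0))/2).round(4))
cv2.imwrite(f'pics/c{k}.png',cv2.resize(P[130:290,160:340],None,fx=3.3,fy=3.3,interpolation=cv2.INTER_CUBIC))
E
python3 m.py 3
```

```text
time: 4.65
tool_pos: [0.5109, 0.033, 0.1538]
tool_rot: [3.141, -0.0, 0.05]
contact_force: [0.2, 0.0, 0.0]
opening: 0.066
grip_force: 0.0
time: 5.35
tool_pos: [0.3865, 0.0335, 0.2536]
tool_rot: [-3.141, 0.003, 0.05]
contact_force: [0.5, 0.4, -0.2]
opening: 0.0251
grip_force: 0.0
top cap 110 [0.5754 0.0378 0.1857] [0.5756 0.0385 0.1849]
top boss 4 [0.5803 0.0226 0.0548] [0.5803 0.0226 0.055 ]
scene cap 116 [0.5746 0.0368 0.1874] [0.574  0.0362 0.1879]
scene boss 93 [0.5776 0.0369 0.0575] [0.5745 0.0352 0.0572]
```

View pics/c3.png

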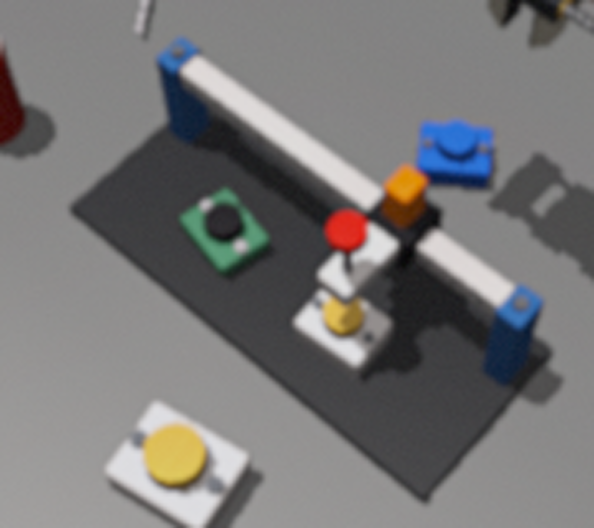

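The scene crop shows the carriage over the brass block, with the cap at (347,230) and the boss below it at (343,315). Cap and boss measure within about 2 mm of each other and the spindle is still up. Next I press the cap with closed fingers.

```bash
python3 -m handwheel '[45,1,0,0,0, 45,1,0,0,0, 45,1,0,0,0, 40,1,0,0,0, 14,0,0,0,0, 0,0,-20,0,0, 0,0,-15,0,0, 0,0,0,0,0]'; python3 -m handwheel '[0,0,-6,0,0, 0,0,-6,0,0, 0,0,-5,0,0, 0,0,-5,0,0, 0,0,0,0,0]'
```

```text
time: 6.25
tool_pos: [0.5799, 0.037, 0.2157]
tool_rot: [-3.141, 0.005, 0.05]
contact_force: [-1.0, 0.8, 0.3]
opening: 0.0008
grip_force: 0.0
time: 6.75
tool_pos: [0.5798, 0.037, 0.1965]
tool_rot: [3.142, 0.0, 0.05]
contact_force: [0.0, -0.0, -0.3]
opening: 0.0003
grip_force: 0.0
```

```bash
python3 -m handwheel '[0,0,10,0,0, -4.5,0,0,0,0, 0,0,-6,0,0, 0,0,-6,0,0, 0,0,-4,0,0, 0,0,-4,0,0]'; python3 m.py 4
```

```text
time: 7.35
tool_pos: [0.5753, 0.037, 0.1863]
tool_rot: [3.142, 0.0, 0.05]
contact_force: [-0.7, 0.8, 2.6]
opening: 0.0005
grip_force: 1.3
scene cap 41 [0.5821 0.0408 0.171 ] [0.5787 0.0385 0.1746]
scene boss 90 [0.5779 0.0368 0.0574] [0.5749 0.0347 0.0571]
```

View pics/c4.png

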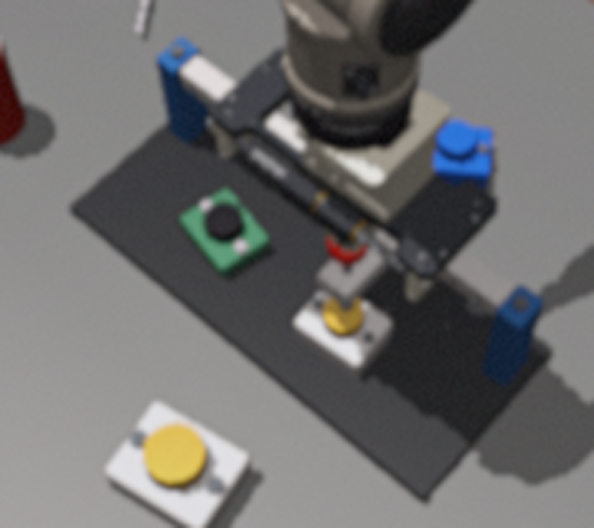

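The crop shows the fingertips on the red cap at (347,245), with the foot going down towards the boss at (343,315). The cap follows with a 2.6 N reading, so I'll press on to z ≈ 0.173.

```bash
python3 -m handwheel '[0,0,-4,0,0, 0,0,-4,0,0, 0,0,-3,0,0, 0,0,-1,0,0, 0,0,0,0,0]'; python3 -m handwheel '[0,0,-1,0,0, 0,0,0,0,0]'
```

```text
time: 7.95
tool_pos: [0.5753, 0.037, 0.1744]
tool_rot: [3.142, 0.0, 0.05]
contact_force: [-0.1, 0.2, 0.0]
opening: 0.0006
grip_force: 0.0
time: 8.15
tool_pos: [0.5753, 0.0371, 0.1737]
tool_rot: [3.142, 0.0, 0.05]
contact_force: [-0.0, 0.2, 0.9]
opening: 0.0006
grip_force: 0.5
```

```bash
python3 -m handwheel '[0,0,-1,0,0, 0,0,0,0,0]'; python3 -m handwheel '[0,0,-1,0,0, 0,0,0,0,0]'
```

```text
time: 8.35
tool_pos: [0.5753, 0.0371, 0.1733]
tool_rot: [3.141, -0.0, 0.05]
contact_force: [-1.5, 0.9, 5.9]
opening: 0.0003
grip_force: 2.5
time: 8.55
tool_pos: [0.5754, 0.0371, 0.1732]
tool_rot: [3.141, -0.001, 0.05]
contact_force: [-3.7, -0.1, 10.3]
opening: 0.0005
grip_force: 5.3
```

The tool stopped at z = 0.173 as expected and the force is rising to 10 N, so the foot is on the boss. I'll lift off gently, retreat and check.

```bash
python3 -m handwheel '[0,0,3,0,0, 0,0,10,0,0, 0,0,35,0,0, 0,0,35,0,0, -45,0,0,0,0, -45,0,0,0,0, -45,0,0,0,0, -45,0,0,0,0]'; python3 m.py 5
```

```text
time: 9.35
tool_pos: [0.3937, 0.0371, 0.255]
tool_rot: [3.141, -0.0, 0.05]
contact_force: [-0.2, 0.3, 1.4]
opening: 0.0006
grip_force: 0.0
top cap 100 [0.5751 0.0378 0.158 ] [0.5749 0.0377 0.1582]
top boss 4 [0.58   0.0226 0.0566] [0.5802 0.0226 0.0566]
scene cap 107 [0.575  0.0368 0.1594] [0.5734 0.0365 0.1589]
scene boss 82 [0.5782 0.0368 0.0578] [0.5752 0.0354 0.0578]
```

View pics/c5.png

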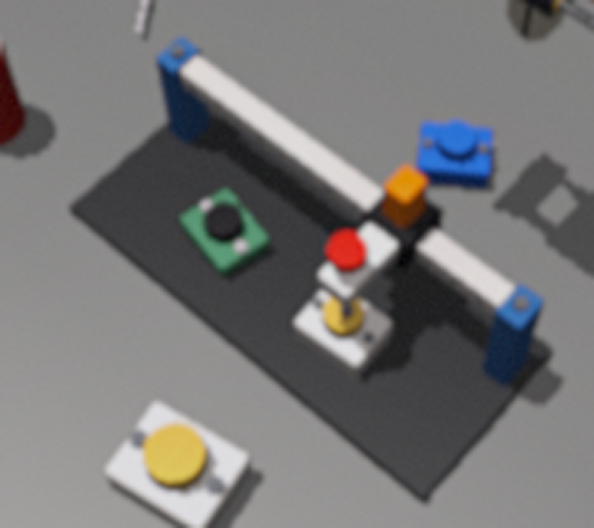

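The crop shows the cap lowered at (346,250) and the foot on the brass boss at (344,315), with the blocks unmoved. The cap top is at 0.159 m, which is the expected height.

```bash
python3 -m handwheel '[0,0,0,0,0, 0,0,0,0,0]'; python3 -c "
from cell import robot
print(robot.hand_in())"
```

```text
time: 9.65
tool_pos: [0.3967, 0.0369, 0.2553]
tool_rot: [3.141, -0.002, 0.05]
contact_force: [0.2, 0.1, 0.5]
opening: 0.0002
grip_force: 0.0
the job is handed in; nothing more can be done
None
```

The job is handed in at about 9.7 s: the gauge foot rests on the brass boss, with the cap down at 0.159 m and within about 2 mm of the boss's centre, both blocks look unmoved and the arm is clear; no verdict was returned.

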